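Pour the glass balls and put them under the inspection lamp

TASK

Turn the swivelling jug until its spout faces the tray, and only then tip it so that all five glass balls run into the tray. Let the jug come back upright, then slide the tray along the table, without lifting it, until it is fully under the low lamp hood, squared up with it (the yellow handle may stick out), with the balls still inside. Leave the other things on the table where they are.

Things in the scene. Friction and masses are not known exactly. Their poses are not given: they have to be found in the camera images.
- jug_axis (a point): Blue yoke swivelling on a grey foot (110 mm across, fixed), carrying a white jug 90 mm across; rim 140 mm, spout tip 170 mm above table. Point: on the vertical swivel axis (the upright jug's centre line), 26 mm above table. Turns with the jug: x = the way the spout faces, z up. At full tilt the spout tip is about 80 mm ahead of the axis, 95 mm high; balls drop 80 to 200 mm ahead of it.
- jug_turn (a joint): Swivel angle of yoke and jug, rad, grows anticlockwise from above, limits -1 to 3; stays where left (friction 0.15 N m). Near 0 (within about 0.5) the spout faces the tray; the exact value depends on where the tray stands. Turn it by pushing the handle sideways.
- jug_tilt (a joint): Jug tilt, rad: 0 upright, grows as the spout goes down, stop at 1.95. Tilt axis: level, square to the spout's direction, 50 mm ahead of the swivel axis (spout side), 125 mm above table. The balls run out between about 1.4 and 1.9. Weight and a weak spring (about 0.3 N m in all) bring it back upright, damped, within about 3 s of letting go.
- jug_bar (a point): Centre of the red handle bar: round, 14 mm thick, 70 mm long along its y, level, on two black arms 44 mm apart, opposite the spout. Upright: 60 mm behind the swivel axis, 222 mm above table; the arms run down to the jug's rim. Pushed from behind towards the spout side it tips the jug, moving on an arc of 147 mm radius about the tilt axis, up over the jug and forward. Turns and tilts with the jug.
- tray_mid (a point): Dark steel tray, loose, 0.35 kg: open box 110 mm (its x) by 130 mm (its y), 30 mm high, walls and floor 3 mm. The point is the centre of the box, 15 mm above its underside; z up. A yellow handle sticks out towards -x (towards the robot).
- tray_grip (a point): Grip point on the tray's yellow upright handle: 110 mm from the tray centre along the tray's -x, 65 mm above the table. The handle is a blade 8 mm thick (tray's y), 30 mm wide (from 95 to 125 mm from the centre along -x), its top 85 mm above the table; a low arm 30 mm high joins it to the tray. Same axes as the tray.
- hood_mid (a point): Inspection lamp, fixed: flat white hood 140 mm (its x) by 170 mm (its y), underside 40 mm, top 66 mm above table, held by a post (110 mm tall, 112 mm from the hood's centre along +x; its foot begins 100 mm from the centre); open on the other three sides. Point: under the middle of the hood, 15 mm above table; x points away from the robot, towards the post.
- ball0_center (a point): Amber glass ball 1 of 5, 20 mm across, 10 g, at first in the jug; the point is its centre.
- ball1_center (a point): Amber glass ball 2 of 5, 20 mm across, 10 g, at first in the jug; the point is its centre.
- ball2_center (a point): Amber glass ball 3 of 5, 20 mm across, 10 g, at first in the jug; the point is its centre.
- ball3_center (a point): Amber glass ball 4 of 5, 20 mm across, 10 g, at first in the jug; the point is its centre.
- ball4_center (a point): Amber glass ball 5 of 5, 20 mm across, 10 g, at first in the jug; the point is its centre.
- suction_lifter: Bystander, not to be moved: glazier's twin-cup suction lifter, 150 mm long, 67 mm high, black cups and an aluminium grip; origin at the centre of its underside.
- tape: Bystander, not to be moved: roll of brown tape lying flat, 90 mm across, 25 mm high; origin at the centre of its underside.
- spray: Bystander, not to be moved: blue cleaner bottle with a white cap, 60 mm across, 160 mm tall; origin at the centre of its underside.
- pads_box: Bystander, not to be moved: small cardboard box, 70 x 100 x 30 mm; origin at the centre of its underside.
- driver: Bystander, not to be moved: screwdriver with yellow handle, lying down, about 200 mm long.
- mug: Bystander, not to be moved: blue mug, 76 mm across, 85 mm tall; origin at the centre of its underside.
- glass_offcut: Bystander, not to be moved: green glass offcut lying flat, 90 x 120 x 8 mm; origin at the centre of its underside.
Not all that is in view belongs to the job. There is more than one size of the part that bears tray_mid; the job needs the larger.

How it is judged:
On the way, in this order (a step that is already met when the one before it is completed fails the run):
1. the upright jug's spout faces the tray (y of tray_mid in the frame of jug_axis between -0.035 and 0.035 m and x of tray_mid in the frame of jug_axis above 0.08 m and value of joint jug_tilt below 0.2 rad), for 0.2 s.
2. all five balls are in the tray (x of ball0_center in the frame of tray_mid between -0.055 and 0.055 m and y of ball0_center in the frame of tray_mid between -0.065 and 0.065 m and z of ball0_center in the frame of tray_mid between -0.016 and 0.016 m and x of ball1_center in the frame of tray_mid between -0.055 and 0.055 m and y of ball1_center in the frame of tray_mid between -0.065 and 0.065 m and z of ball1_center in the frame of tray_mid between -0.016 and 0.016 m and x of ball2_center in the frame of tray_mid between -0.055 and 0.055 m and y of ball2_center in the frame of tray_mid between -0.065 and 0.065 m and z of ball2_center in the frame of tray_mid between -0.016 and 0.016 m and x of ball3_center in the frame of tray_mid between -0.055 and 0.055 m and y of ball3_center in the frame of tray_mid between -0.065 and 0.065 m and z of ball3_center in the frame of tray_mid between -0.016 and 0.016 m and x of ball4_center in the frame of tray_mid between -0.055 and 0.055 m and y of ball4_center in the frame of tray_mid between -0.065 and 0.065 m and z of ball4_center in the frame of tray_mid between -0.016 and 0.016 m), for 0.2 s.
At the end, for the whole second after the job is handed in: All five balls are inside the tray; the tray stands still on the table under the hood, its centre within 20 mm (hood's x) and 25 mm (hood's y) of the hood's centre and within 0.3 rad of square; the jug is upright (tilt under 0.15 rad) (all of step 2 and x of tray_mid in the frame of hood_mid between -0.02 and 0.02 m and y of tray_mid in the frame of hood_mid between -0.025 and 0.025 m and angle between the x axis of tray_mid and the x axis of hood_mid, either way round below 0.3 rad and value of joint jug_tilt below 0.15 rad and height (world z) of tray_mid below 0.02 m and linear speed of tray below 0.02 m/s); the robot touches nothing.
It fails at once if the jug is tipped beyond 0.5 rad while it does not face the tray (tray centre over 50 mm off the spout's line), or the tray is slid away before the jug is back up (value of joint jug_tilt above 0.5 rad and not (y of tray_mid in the frame of jug_axis between -0.05 and 0.05 m and x of tray_mid in the frame of jug_axis above 0.08 m)).
It fails at once if the tray is lifted more than 20 mm (height (world z) of tray_mid above 0.035 m).
It fails at once if one of the other things on the table is moved more than 30 mm (distance of any of suction_lifter, tape, spray, pads_box, driver, mug, glass_offcut from where it was at the start of the episode above 0.03 m).
It also fails if it takes over 72 s, if anything falls off the work surface, if the arm or the gripper's body presses on something with over 40 N, if the wrist force passes 120 N, or if a joint passes its speed limit or range.

ROBOT

A 6-joint arm with a two-finger parallel gripper is mounted at the origin on the work surface. World frame = base frame: x ahead of the robot, y to its left, z up, the work surface at z = 0. Lengths are in m, angles in rad, forces in N, time in s.
With the tool pointing down it reaches from about 0.375 to 0.9 m from the base axis. Payload 3.1 kg.
Tool frame: the origin (TCP) lies between the finger pads; the fingertips stand 11 mm ahead of it and the grasp point (between the pads) lies 8 mm behind it; z points along the fingers, y is the direction in which the jaws open and shut (so a half turn about z gives the same grasp; the last joint's range is limited). The gripper opens to 85 mm and grips with 20 to 120 N. Pads are 22 mm wide; open, the fingers measure 114 mm over their backs; the gripper's body (76 mm by 85 mm) begins 54 mm behind the grasp point. The pads swing forward as they close: fully open they stand 13 mm farther back than shut.
Start: joints at [-1.496, 0.527, 1.433, -0, 1.181, -0.178], TCP at [0.156, -0.605, 0.242] pointing down, gripper open.
Joint ranges: [-3.08, 3.08], [-0.75, 2.2], [0.22, 2.44], [-1.43, 4.57], [0, 2.65], [-2.85, 2.85]. Speed limits (rad/s): [2.79, 2.79, 3.14, 3.14, 3.14, 3.14].

INTERFACE

Orientations are given as a unit quaternion [x, y, z, w].
In Python, from station import manip gives the robot as it stands.
- The arm moves only by the tool move_arm, never from a script. Its argument "deltas" is a list of rows, each a list of 5 numbers: the shift along the tool's x, y, z in units of 40 cm (1.0 is 40 cm), then the turn about the tool's z in units of 0.5 rad (1.0 is 0.5 rad), then the opening in per cent of the stroke, from 0 (shut) to 100 (fully open). In form: [[x, y, z, twist, grip], ...]. A call has exactly 8 rows; each row is the pose to reach, as a shift and turn from the pose commanded when the call began, along the tool's axes at that moment; what a row does not reach only later rows make up. A row lasts 1/12 s, in which the tool goes at most 41.7 mm and 7.16 degrees, less where a joint would pass 70% of its speed; a pose out of reach is approached as far as the arm can. A call with a number of a shift or a turn outside -1 to 1 is refused whole. A call with a gripper value outside its range is refused whole. The fingers move at their own pace and stop on an object; "force" is the grip in N (left out, the last holds). Time passes only in rows, so rows that repeat a pose let the fingers close, or fill a call up. It gives the time, the measured TCP pose, the force and the opening at its end, in the units of the state.
- manip.sense(): the state, without advancing time (a new reading comes with each control period).
- manip.snapshot(name): name is "side" or "top" or "wrist"; returns (picture, depth): 420x560x3 uint8, red, green, blue; 420x560 float32, m along the optical axis (not along the pixel's ray), 0 where there is no reading.
- manip.get_calibration(name): a dict with "vfov" (degrees; the focal length in pixels is half the picture's height over the tangent of half this angle, whatever the lens; pixels are square), "cx", "cy" (the principal point, pixels), "pose" (4x4, takes a point from camera to world coordinates). Camera axes: x right, y down, z forward; pixel columns grow to the right and rows downward; lengths in m; the calibration is good to about 2 mm. A picture is of the moment at which its call begins: read the wrist's pose just before it. get_calibration takes no time and is no camera call; for the wrist camera it gives the pose at the moment of the call.
- manip.sign_off(): hands the job in, once; it reports no verdict.
The state is a dict: "t": time; "q": joint angles; "qd": joint speeds; "tau": joint torques, N m; "tcp_pos": TCP position; "tool_rot": TCP orientation; "force": force on the tool from outside, world axes, zero at the start; "ft_torque": the same for the moment, N m; "finger_gap": opening from 0.0 (shut) to 1.0 (fully open).
Only numpy, scipy, OpenCV 4.12 (cv2) and the standard library are available. Lean on these libraries where they do the work, as an engineer would, in place of code of your own. Each camera call takes 0.05 s, during which the arm holds its last target.

## Working session

There is one attempt and no reset: what is moved stays moved. The work goes in short steps, Python scripts to look and compute and a tool call to move; the robot and the scene stay as the last step left them, time stands still between calls to the robot, and variables do not carry over. Pictures are saved under pics/ and viewed, and the job is handed in when it is done.

Besides the shell and the picture viewer there is one more tool, called after "Emit:" by a JSON object that holds its "method" and its "body". move_arm: Moves the arm, as the interface text tells. Its arguments: {"type":"object","properties":{"deltas":{"type":"array","items":{"type":"array","items":{"type":"number"}}},"force":{"type":"number"}},"required":["deltas"]}

```bash
mkdir -p pics; ls; cat > h.py <<'E'
import numpy as np,cv2
from station import manip
def K(c,shape=(420,560)):
    f=shape[0]/2/np.tan(np.radians(c['vfov'])/2); return f,c['cx'],c['cy']
def snap(n,name):
    c=manip.get_calibration(n); im,d=manip.snapshot(n)
    cv2.imwrite('pics/%s.png'%name,im[:,:,::-1]); np.savez('pics/%s.npz'%name,im=im,d=d,pose=np.array(c['pose']),k=np.array(K(c)))
    return im,d,c
def load(name): 
    z=np.load('pics/%s.npz'%name); return z['im'],z['d'],z['pose'],z['k']
def cloud(d,pose,k):
    v,u=np.mgrid[:d.shape[0],:d.shape[1]]
    P=np.stack([(u-k[1])/k[0]*d,(v-k[2])/k[0]*d,d],-1)
    return P@pose[:3,:3].T+pose[:3,3]
def ray(u,v,z,pose,k):
    r=pose[:3,:3]@np.array([(u-k[1])/k[0],(v-k[2])/k[0],1]); o=pose[:3,3]
    return o+r*(z-o[2])/r[2]
E
python3 - <<'E'
from h import *
s=manip.sense(); print(s)
for n in ['side','top','wrist']:
    im,d,c=snap(n,n+'0'); print(n,c,(d>0).mean())
E
```

```text
pics
{'t': 0.0, 'q': array([-1.49654317e+00,  5.28435755e-01,  1.43390743e+00, -1.02249566e-05,
        1.18139584e+00, -1.78489353e-01]), 'qd': array([ 0.00162254,  0.00070048,  0.00089529, -0.00112913,  0.00134559,
        0.00098478]), 'tau': array([-7.35890280e-04, -4.42350197e+01, -1.78026116e+01, -1.62947281e-04,
        8.46853887e-03,  1.26415225e-07]), 'tcp_pos': array([ 0.15626769, -0.60443264,  0.24135065]), 'tool_rot': array([ 9.92024957e-01,  1.26037030e-01,  5.11857321e-05, -1.07197266e-03]), 'force': array([0.34354276, 1.25934108, 0.20587843]), 'ft_torque': array([-0.0348188 , -0.00493963, -0.08800073]), 'finger_gap': 0.9995911564234528}
side {'vfov': 51.22946435357465, 'cx': 279.71452849956506, 'cy': 208.43960110000032, 'pose': array([[ 0.99342205, -0.08246847,  0.07944544,  0.50162776],
       [-0.1136591 , -0.62568803,  0.77174873, -0.92582021],
       [-0.01393687, -0.7757019 , -0.63094558,  0.90530094],
       [ 0.        ,  0.        ,  0.        ,  1.        ]])} 0.9961011904761905
top {'vfov': 44.15362786693188, 'cx': 285.98510235023207, 'cy': 217.81916691087176, 'pose': array([[ 0.01492736, -0.99378085,  0.11034853,  0.40269305],
       [-0.99975791, -0.01661837, -0.01442038, -0.0243102 ],
       [ 0.01616451, -0.11010656, -0.99378833,  1.73428767],
       [ 0.        ,  0.        ,  0.        ,  1.        ]])} 0.9958673469387755
wrist {'vfov': 67.7366601170511, 'cx': 274.7450349499503, 'cy': 212.68365823159598, 'pose': array([[ 0.24878436, -0.93423599, -0.25555713,  0.2209732 ],
       [-0.96855766, -0.24038997, -0.0640993 , -0.58911171],
       [-0.0015495 ,  0.26346873, -0.96466669,  0.37330388],
       [ 0.        ,  0.        ,  0.        ,  1.        ]])} 0.9956972789115647
```

View pics/top0.png

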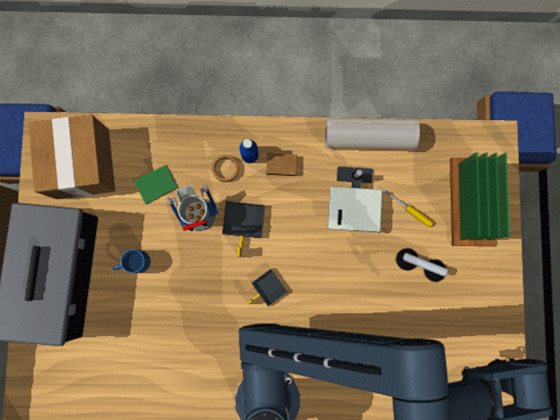

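View pics/side0.png

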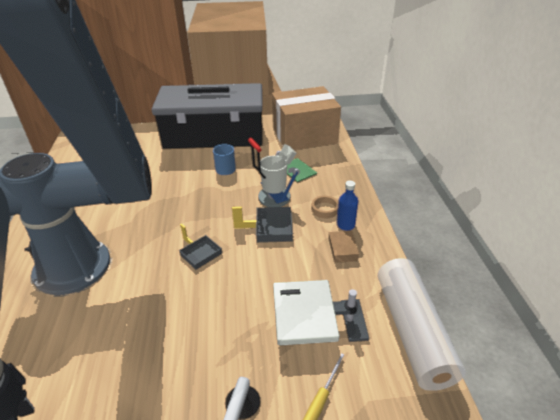

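```bash
python3 - <<'E'
from h import *
for n in ['top0','side0']:
    im,d,p,k=load(n); C=cloud(d,p,k); hsv=cv2.cvtColor(im,cv2.COLOR_RGB2HSV)
    H,S,V=cv2.split(hsv)
    for name,m in dict(red=((H<8)|(H>172))&(S>140)&(V>80),yellow=(H>20)&(H<35)&(S>120)&(V>100),blue=(H>95)&(H<130)&(S>110)&(V>60)).items():
        N,l,st,c=cv2.connectedComponentsWithStats(m.astype(np.uint8))
        for i in range(1,N):
            if st[i,4]>25:
                q=C[l==i]; print(n,name,st[i],c[i].round(1),'min',np.percentile(q,5,axis=0).round(3),'max',np.percentile(q,95,axis=0).round(3),'mean',q.mean(0).round(3))
E
```

```text
top0 red [183 219  23  12 108] [193.7 224.6] min [0.534 0.193 0.202] max [0.559 0.251 0.233] mean [0.546 0.224 0.219]
top0 yellow [406 205  27  22 225] [419.3 215.8] min [ 0.58  -0.532  0.012] max [ 0.637 -0.458  0.029] mean [ 0.607 -0.495  0.021]
top0 yellow [236 236   7  21  71] [239.4 245.9] min [0.464 0.097 0.001] max [0.527 0.106 0.086] mean [0.496 0.101 0.047]
top0 yellow [245 294  15  11  45] [252.3 299.2] min [ 0.31   0.036 -0.003] max [0.338 0.075 0.067] mean [0.324 0.057 0.026]
top0 blue [ 490   92   66   68 2985] [527.8 119.3] min [ 0.981 -1.264 -0.566] max [ 1.244 -1.012 -0.54 ] mean [ 1.126 -1.152 -0.543]
top0 blue [   0  104   51   71 1705] [ 13.  134.5] min [ 0.851  1.077 -0.562] max [ 1.145  1.226 -0.538] mean [ 1.01   1.167 -0.542]
top0 blue [240 141  17  21 184] [247.6 151.2] min [0.782 0.055 0.059] max [0.819 0.1   0.125] mean [0.797 0.079 0.104]
top0 blue [207 203  10  13  77] [211.2 209.3] min [0.6   0.185 0.024] max [0.634 0.21  0.042] mean [0.616 0.198 0.034]
top0 blue [171 204  16  22  52] [178.2 215.9] min [0.565 0.283 0.029] max [0.618 0.313 0.109] mean [0.5
[... 171 characters left out ...]
254.2 143.9] min [0.532 0.186 0.015] max [0.571 0.578 0.231] mean [0.548 0.268 0.198]
side0 yellow [232 207  24  21 285] [241.  219.1] min [0.465 0.091 0.009] max [0.523 0.101 0.085] mean [0.488 0.096 0.041]
side0 yellow [180 224  12  20  82] [184.9 234.3] min [0.311 0.039 0.008] max [0.334 0.069 0.063] mean [0.32  0.057 0.034]
side0 yellow [303 387  26  33 416] [316.6 404.6] min [ 0.592 -0.517  0.017] max [ 0.638 -0.463  0.027] mean [ 0.615 -0.492  0.023]
side0 blue [271 175  25  28 139] [281.7 193.8] min [0.597 0.177 0.032] max [0.661 0.215 0.112] mean [0.624 0.193 0.05 ]
side0 blue [338 190  20  40 612] [347.  210.5] min [0.782 0.044 0.015] max [0.827 0.068 0.129] mean [0.8   0.042 0.084]
```

```bash
python3 - <<'E'
from h import *
im,d,p,k=load('top0'); C=cloud(d,p,k)
a=im[170:270,150:285]; cv2.imwrite('pics/z.png',cv2.resize(a,None,fx=5.5,fy=5.5,interpolation=cv2.INTER_CUBIC)[:,:,::-1])
a=load('side0')[0][120:280,190:390]; cv2.imwrite('pics/z2.png',cv2.resize(a,None,fx=4,fy=3.7,interpolation=cv2.INTER_CUBIC)[:,:,::-1])
hsv=cv2.cvtColor(im,cv2.COLOR_RGB2HSV);H,S,V=cv2.split(hsv)
# dark tray: gray <70, region
g=((V<75)).astype(np.uint8); g[:, :215]=0; g[:,300:]=0; g[:195]=0; g[320:]=0
N,l,st,c=cv2.connectedComponentsWithStats(g)
for i in range(1,N):
    if st[i,4]>60:
        r=cv2.minAreaRect(np.argwhere(l==i)[:,::-1].astype(np.float32)); print(st[i],r)
        b=cv2.boxPoints(r)
        for q in b: print(q, ray(*q,0.03,p,k).round(4))
        print('c',ray(*r[0],0.03,p,k))
# hood
w=((S<45)&(V>150)).astype(np.uint8); w[:,:320]=0;w[:,390:]=0;w[:180]=0;w[240:]=0
N,l,st,c=cv2.connectedComponentsWithStats(w); i=1+st[1:,4].argmax()
r=cv2.minAreaRect(np.argwhere(l==i)[:,::-1].astype(np.float32)); print('hood',st[i],r)
for q in cv2.boxPoints(r): print(q, ray(*q,0.066,p,k).round(4))
print(ray(*r[0],0.066,p,k))
q=C[l==i]; q=q[q[:,2]>.055]; print(q.min(0),q.max(0),np.percentile(q,[1,99],axis=0).mean(0))
# red bar
m=(((H<8)|(H>172))&(S>120)&(V>60)).astype(np.uint8); m[:,:170]=0;m[:,220:]=0;m[:210]=0;m[240:]=0
pts=np.argwhere(m)[:,::-1].astype(np.float32); r=cv2.minAreaRect(pts);print('bar',r)
W=np.array([ray(*x,0.226,p,k) for x in pts]); cen=W.mean(0); u,s,vt=np.linalg.svd(W[:,:2]-cen[:2]); print(cen,vt[0],np.arctan2(vt[0,1],vt[0,0])); t=(W[:,:2]-cen[:2])@vt[0]; print(t.min(),t.max())
E
```

```text
[ 223  201   42   37 1298] ((242.93173217773438, 219.0802001953125), (39.842864990234375, 33.35817337036133), 6.709836959838867)
[221.19794 233.3174 ] [0.537  0.1636 0.03  ]
[225.09555 200.1877 ] [0.6474 0.1539 0.03  ]
[264.66553 204.843  ] [0.6341 0.0224 0.03  ]
[260.7679 237.9727] [0.5237 0.0331 0.03  ]
c [0.58535842 0.09326532 0.03      ]
[252 270  35  36 667] ((268.96051025390625, 287.16070556640625), (28.176950454711914, 24.06692886352539), 53.61565017700195)
[250.91562 282.95694] [0.3762 0.0622 0.03  ]
[270.29086 268.68045] [ 4.235e-01 -1.000e-04  3.000e-02]
[287.0054  291.36447] [ 0.3507 -0.056   0.03  ]
[267.63016 305.64096] [0.3039 0.0063 0.03  ]
c [0.36345275 0.0030964  0.03      ]
hood [ 328  187   54   45 2102] ((354.6224365234375, 208.91896057128906), (51.968990325927734, 42.514747619628906), 3.3664605617523193)
[327.43448 228.61378] [ 0.555  -0.1833  0.066 ]
[329.93106 186.17241] [ 0.6944 -0.1906  0.066 ]
[381.8104  189.22414] [ 0.6873 -0.3607  0.066 ]
[379.3138  231.66551] [ 0.5478 -0.3518  0.066 ]
[ 0.62082136 -0.27152511  0.066     ]
[ 0.40269305 -0.35942957  0.05505022] [ 0.69339225 -0.0243102   1.73428767] [ 0.62180581 -0.27125398  0.06465408]
bar ((194.00001525878906, 224.50001525878906), (5.112312316894531, 23.745346069335938), 70.34617614746094)
[0.54598383 0.22255405 0.226     ] [ 0.3446734  -0.93872267] -1.2189054809916873
-0.03374276893527838 0.034962967824957496
```

View pics/z.png

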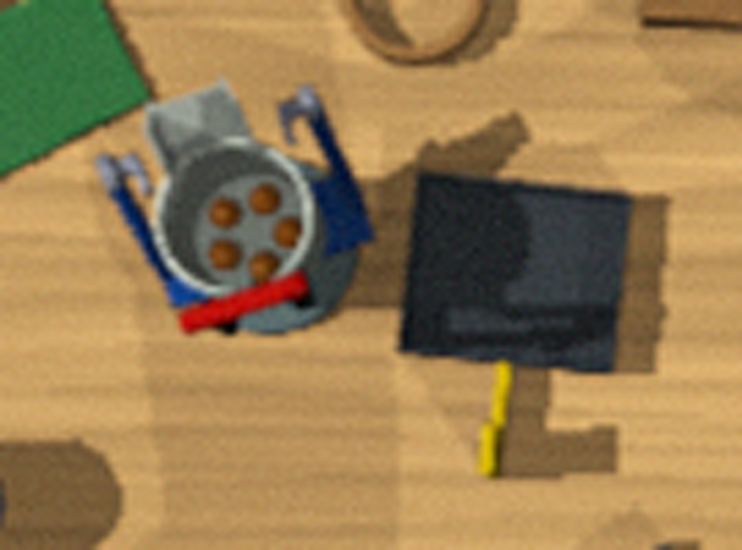

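View pics/z2.png

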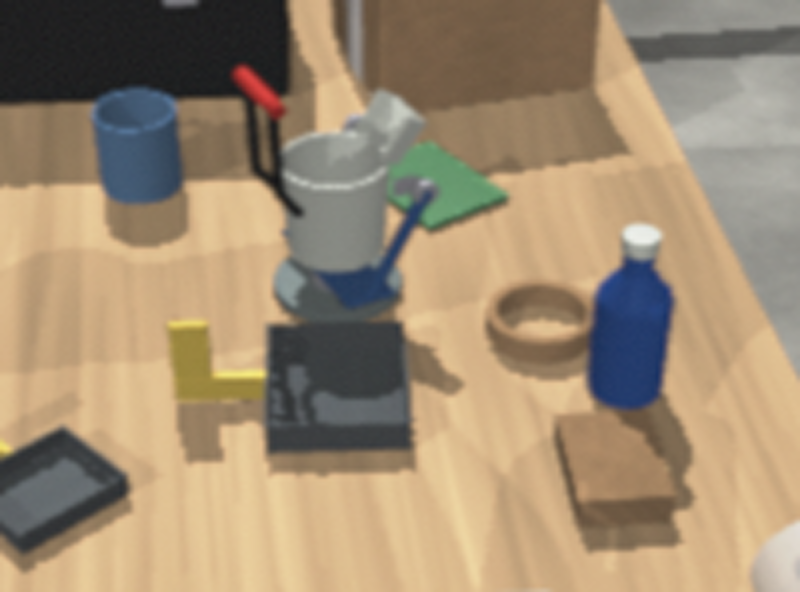

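```bash
cat >> h.py <<'E'
from scipy.spatial.transform import Rotation as R
def state():
    s=manip.sense(); M=R.from_quat(s['tool_rot']).as_matrix()
    th=np.arctan2(M[1,0],M[0,0]); return s,np.array(s['tcp_pos']),M,th
def rel(pos,th,pos0,th0):
    """row values for target (pos,theta of tool x) from commanded pos0,th0, tool straight down"""
    d=np.array(pos)-pos0; x=np.array([np.cos(th0),np.sin(th0)]); y=np.array([np.sin(th0),-np.cos(th0)])
    dth=(th-th0+np.pi)%(2*np.pi)-np.pi
    return [round(float(d[:2]@x)/.4,3),round(float(d[:2]@y)/.4,3),round(-float(d[2])/.4,3),round(-dth/.5,3)]
E
python3 - <<'E'
from h import *
im,d,p,k=load('top0')
print('rim ctr ray',ray(193.1,209.6,.14,p,k))
a=cv2.cvtColor(im,cv2.COLOR_RGB2HSV)
# foot cloud
for n in ['top0','side0']:
    im,d,p,k=load(n);C=cloud(d,p,k)
    near=(np.hypot(C[...,0]-.602,C[...,1]-.243)<.09)
    rim=near&(C[...,2]>.136)&(C[...,2]<.144); q=C[rim]; q=q[np.hypot(q[:,0]-.602,q[:,1]-.243)<.055]
    # circle fit
    A=np.c_[2*q[:,:2],np.ones(len(q))]; s=np.linalg.lstsq(A,(q[:,:2]**2).sum(1),rcond=None)[0]; print(n,'rim',len(q),s[:2],np.sqrt(s[2]+s[0]**2+s[1]**2))
s,pos,M,th=state();print(pos,th,M.round(3).tolist())
tgt=np.array([.546,.2226,.31]); th1=.352+np.pi/2
D=tgt-pos
print('full',D,th1-th)
for f in (1/3,2/3,1): print(f,(pos+f*D).round(3), th+f*(th1-th))
P=[(pos+np.array([0,0,.07]),th)]
# call-by-call plan
c=pos.copy();t=th
for i in range(4):
    n=pos+D*min(1,(i+1)/3.2) ; nt=th+(th1-th)*(i+1)/4
    print(rel(n,nt,c,t)); c,t=n,nt
E
```

```text
rim ctr ray [0.60050254 0.24039748 0.14      ]
top0 rim 96 [0.6050863  0.24556237] 0.04323193477063853
side0 rim 121 [0.60378489 0.24018068] 0.04308422950394821
[ 0.15628766 -0.60458019  0.24154748] 0.25271936076121476 [[0.968, 0.25, -0.0], [0.25, -0.968, 0.002], [0.0, -0.002, -1.0]]
full [0.38971234 0.82718019 0.06845252] 1.6700769660336816
0.3333333333333333 [ 0.286 -0.329  0.264] 0.809411682772442
0.6666666666666666 [ 0.416 -0.053  0.287] 1.3661040047836692
1 [0.546 0.223 0.31 ] 1.9227963267948964
[0.456, -0.55, -0.053, np.float64(-0.835)]
[0.64, -0.317, -0.053, np.float64(-0.835)]
[0.714, -0.031, -0.053, np.float64(-0.835)]
[0.133, 0.052, -0.011, np.float64(-0.835)]
```

Emit:
{"method": "move_arm", "body": {"deltas": [[0.03,-0.04,-0.05,-0.1,100],[0.09,-0.11,-0.06,-0.2,100],[0.15,-0.18,-0.07,-0.3,100],[0.21,-0.25,-0.07,-0.4,100],[0.27,-0.33,-0.07,-0.5,100],[0.33,-0.4,-0.07,-0.6,100],[0.4,-0.48,-0.07,-0.7,100],[0.456,-0.55,-0.07,-0.835,100]]}}

```text
t: 0.82
tcp_pos: [0.2784, -0.3441, 0.2702]
tool_rot: [0.944, 0.33, 0.0, -0.0]
force: [0.7, -0.4, 0.4]
finger_gap: 1.0
```

```bash
python3 - <<'E'
from h import *
s,pos,M,th=state();print(pos,th,s['q'])
print(rel([.49,.06,.29],th+.5,pos,th))
E
```

```text
[ 0.27840214 -0.344068    0.27015365] 0.6726367174397413 [-1.14433518e+00  2.41965060e-01  1.83331911e+00  5.71056144e-04
  1.06711243e+00 -2.46451618e-01]
[1.043, -0.461, -0.05, np.float64(-1.0)]
```

Emit:
{"method": "move_arm", "body": {"deltas": [[0.1,-0.05,-0.02,-0.12,100],[0.19,-0.09,-0.04,-0.25,100],[0.29,-0.13,-0.06,-0.4,100],[0.38,-0.17,-0.06,-0.5,100],[0.47,-0.21,-0.06,-0.62,100],[0.57,-0.25,-0.06,-0.75,100],[0.66,-0.29,-0.06,-0.87,100],[0.75,-0.33,-0.06,-1.0,100]]}}

```text
t: 1.48
tcp_pos: [0.4315, -0.0545, 0.2944]
tool_rot: [0.833, 0.554, 0.0, 0.0]
force: [0.4, -1.4, 0.1]
finger_gap: 0.999
```

```bash
python3 - <<'E'
from h import *
s,pos,M,th=state();print(pos,th,s['q'])
print(rel([.546,.222,.30],th+.5,pos,th),1.923-th)
E
```

```text
[ 0.43145528 -0.0544723   0.29440481] 1.173661716967938 [-3.83709002e-01  1.97136277e-01  1.81573482e+00  3.63634109e-05
  1.12845557e+00  1.34100516e-02]
[0.748, -0.003, -0.014, np.float64(-1.0)] 0.7493382830320621
```

Emit:
{"method": "move_arm", "body": {"deltas": [[0.1,0,-0.01,-0.12,70],[0.2,0,-0.01,-0.25,70],[0.3,0,-0.01,-0.4,70],[0.4,0,-0.01,-0.5,70],[0.5,0,-0.01,-0.62,70],[0.6,0,-0.01,-0.75,70],[0.68,0,-0.01,-0.87,70],[0.748,-0.003,-0.014,-1.0,70]]}}

```text
t: 2.15
tcp_pos: [0.5469, 0.2219, 0.2992]
tool_rot: [0.669, 0.743, -0.0, -0.0]
force: [0.9, -0.2, 0.1]
finger_gap: 0.7
```

```bash
python3 - <<'E'
from h import *
s,pos,M,th=state();print(pos,th,s['q'])
im,d,c=snap('wrist','w1')
print(rel([.546,.222,.30],1.923,pos,th),rel([.546,.222,.214],1.923,pos,th))
E
```

```text
[0.54687407 0.22189548 0.29921638] 1.6750285378910963 [1.96112746e-01 4.20746072e-01 1.45370181e+00 2.90592561e-04
 1.26783672e+00 9.17936657e-02]
[0.0, -0.002, -0.002, np.float64(-0.496)] [0.0, -0.002, 0.213, np.float64(-0.496)]
```

View pics/w1.png

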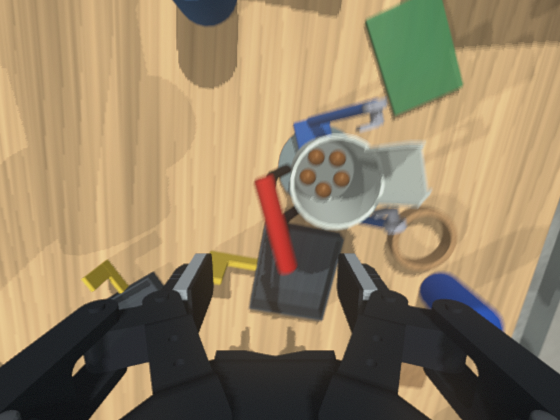

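```bash
python3 - <<'E'
from h import *
im,d,p,k=load('w1');hsv=cv2.cvtColor(im,cv2.COLOR_RGB2HSV);H,S,V=cv2.split(hsv)
m=((H<8)|(H>172))&(S>140)&(V>80)
N,l,st,c=cv2.connectedComponentsWithStats(m.astype(np.uint8)); i=1+st[1:,4].argmax()
pts=np.argwhere(l==i)[:,::-1]
W=np.array([ray(*x,0.224,p,k) for x in pts]); r=cv2.minAreaRect((W[:,:2]*1000).astype(np.float32)); print(r)
u,s,vt=np.linalg.svd(W[:,:2]-W[:,:2].mean(0),full_matrices=False); print(vt[0],np.arctan2(vt[0,1],vt[0,0]))
print(np.median(cloud(d,p,k)[l==i],axis=0))
E
```

```text
((547.824951171875, 221.29771423339844), (14.55926513671875, 72.66001892089844), 19.734962463378906)
[ 0.33884581 -0.94084192] -1.2251064678810155
[0.54719832 0.22125078 0.22807788]
```

Emit:
{"method": "move_arm", "body": {"deltas": [[0,0,0,-0.2,60],[0,0,0.02,-0.4,60],[0,0,0.06,-0.496,60],[0,0,0.11,-0.496,60],[0,0,0.16,-0.496,60],[0,0,0.213,-0.496,60],[0,0,0.213,-0.496,20],[0,0,0.213,-0.496,10]], "force": 20}}

```text
t: 2.87
tcp_pos: [0.5457, 0.219, 0.2137]
tool_rot: [0.574, 0.819, -0.001, -0.001]
force: [0.4, -0.4, 0.6]
finger_gap: 0.329
```

Emit:
{"method": "move_arm", "body": {"deltas": [[0,0,0,0,0],[0,0,0,0,0],[0,0,0,0,0],[0,0,0,0,0],[0,0,0,0,0],[0,0,0,0,0],[0,0,0,0,0],[0,0,0,0,0]], "force": 25}}

```text
t: 3.53
tcp_pos: [0.5473, 0.2194, 0.2157]
tool_rot: [0.574, 0.819, 0.001, 0.001]
force: [1.2, -1.2, 5.7]
finger_gap: 0.149
```

```bash
cat > arc.py <<'E'
from h import *
import sys
# args: start jug angle, end jug angle -> rows
A=np.array([.604,.242]); a0,a1=float(sys.argv[1]),float(sys.argv[2]); off=float(sys.argv[3]) if len(sys.argv)>3 else 0
s,pos,M,th=state();print(pos,th,s['q'].round(2),s['force'],s['finger_gap'])
# start pose taken as ideal at a0
r=.060
P=lambda a:np.r_[A-r*np.array([np.cos(a),np.sin(a)]),pos[2]]
print('ideal start',P(a0),'err',pos-P(a0))
for i in range(1,9):
    a=a0+(a1-a0)*i/8
    print(rel(P(a),a+np.pi/2,P(a0),a0+np.pi/2),)
E
python3 arc.py 0.346 -0.154
```

```text
[0.54726952 0.21936696 0.21568502] 1.9183466060118761 [ 0.19  0.51  1.55 -0.    1.08 -0.16] [ 1.2260834  -1.21499281  5.6871166 ] 0.14853440697156384
ideal start [0.54755579 0.22165174 0.21568502] err [-0.00028627 -0.00228479  0.        ]
[0.009, 0.0, -0.0, 0.125]
[0.019, 0.001, -0.0, 0.25]
[0.028, 0.003, -0.0, 0.375]
[0.037, 0.005, -0.0, 0.5]
[0.046, 0.007, -0.0, 0.625]
[0.055, 0.01, -0.0, 0.75]
[0.064, 0.014, -0.0, 0.875]
[0.072, 0.018, -0.0, 1.0]
```

Emit:
{"method": "move_arm", "body": {"deltas": [[0.009,0,0,0.125,0],[0.019,0.001,0,0.25,0],[0.028,0.003,0,0.375,0],[0.037,0.005,0,0.5,0],[0.046,0.007,0,0.625,0],[0.055,0.01,0,0.75,0],[0.064,0.014,0,0.875,0],[0.072,0.018,0,1.0,0]]}}

```text
t: 4.2
tcp_pos: [0.5435, 0.2489, 0.2157]
tool_rot: [0.76, 0.65, 0.0, 0.0]
force: [-0.5, -0.5, 5.1]
finger_gap: 0.152
```

```bash
python3 arc.py -0.154 -.654; python3 -c "
from h import *
snap('side','s1')
a=load('s1')[0][120:280,190:390]; cv2.imwrite('pics/z3.png',cv2.resize(a,None,fx=4,fy=3.7,interpolation=cv2.INTER_CUBIC)[:,:,::-1])"
```

```text
[0.5434834  0.24889019 0.21568207] 1.4155831603582927 [ 0.24  0.52  1.53 -0.    1.09  0.4 ] [-0.54226716 -0.49257386  5.10809559] 0.15194730184085606
ideal start [0.54471007 0.25120352 0.21568207] err [-0.00122668 -0.00231333  0.        ]
[0.009, 0.0, -0.0, 0.125]
[0.019, 0.001, -0.0, 0.25]
[0.028, 0.003, -0.0, 0.375]
[0.037, 0.005, -0.0, 0.5]
[0.046, 0.007, -0.0, 0.625]
[0.055, 0.01, -0.0, 0.75]
[0.064, 0.014, -0.0, 0.875]
[0.072, 0.018, -0.0, 1.0]
```

View pics/z3.png

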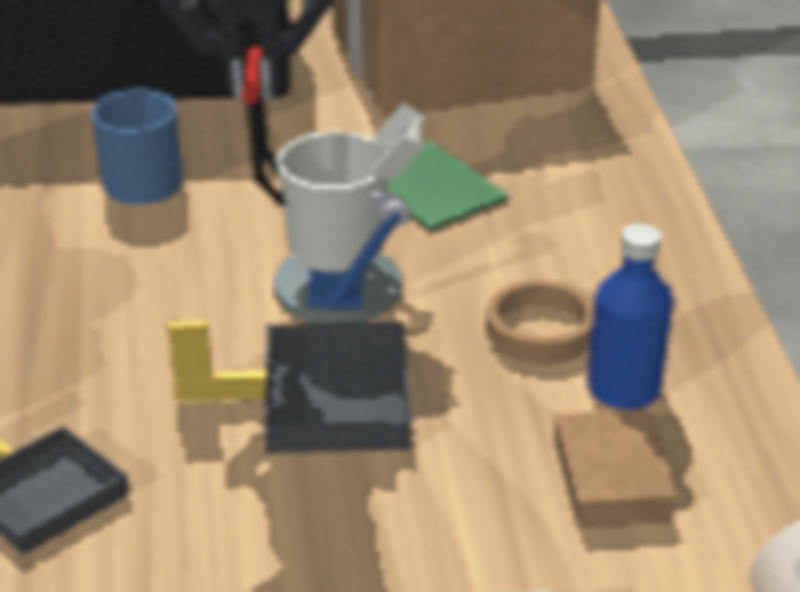

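The jaws hold the red bar (zoom px 252,75); the jug is turning upright, the spout now facing nearly +x. I'll carry on along the arc.

Emit:
{"method": "move_arm", "body": {"deltas": [[0.009,0,0,0.125,0],[0.019,0.001,0,0.25,0],[0.028,0.003,0,0.375,0],[0.037,0.005,0,0.5,0],[0.046,0.007,0,0.625,0],[0.055,0.01,0,0.75,0],[0.064,0.014,0,0.875,0],[0.072,0.018,0,1.0,0]]}}

```text
t: 4.92
tcp_pos: [0.5544, 0.2766, 0.2157]
tool_rot: [0.897, 0.442, -0.0, -0.0]
force: [-1.5, -0.0, 6.0]
finger_gap: 0.155
```

Emit:
{"method": "move_arm", "body": {"deltas": [[0.009,0,0,0.125,0],[0.019,0.001,0,0.25,0],[0.028,0.003,0,0.375,0],[0.037,0.005,0,0.5,0],[0.046,0.007,0,0.625,0],[0.055,0.01,0,0.75,0],[0.064,0.014,0,0.875,0],[0.072,0.018,0,1.0,0]]}}

```text
t: 5.58
tcp_pos: [0.5773, 0.2957, 0.2157]
tool_rot: [0.979, 0.206, -0.001, -0.001]
force: [-1.8, 1.9, 5.8]
finger_gap: 0.151
```

```bash
python3 arc.py -1.154 -1.654; python3 -c "
from h import *
snap('top','t1')
a=load('t1')[0][170:270,150:285]; cv2.imwrite('pics/z4.png',cv2.resize(a,None,fx=5.5,fy=5.5,interpolation=cv2.INTER_CUBIC)[:,:,::-1])"
```

```text
[0.57728278 0.29570521 0.21570148] 0.41539224295045 [0.3  0.59 1.4  0.   1.16 1.46] [-1.82764423  1.85324035  5.82004845] 0.15149395182758646
ideal start [0.57971001 0.29686344 0.21570148] err [-0.00242724 -0.00115823  0.        ]
[0.009, 0.0, -0.0, 0.125]
[0.019, 0.001, -0.0, 0.25]
[0.028, 0.003, -0.0, 0.375]
[0.037, 0.005, -0.0, 0.5]
[0.046, 0.007, -0.0, 0.625]
[0.055, 0.01, -0.0, 0.75]
[0.064, 0.014, -0.0, 0.875]
[0.072, 0.018, -0.0, 1.0]
```

View pics/z4.png

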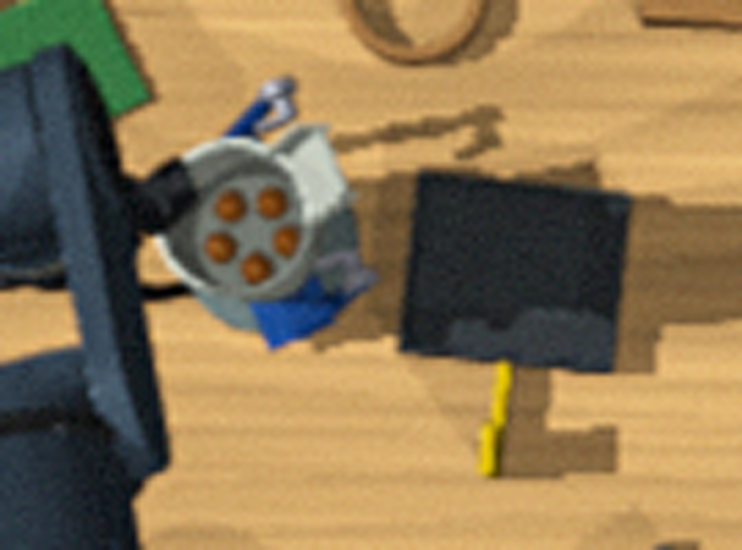

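Emit:
{"method": "move_arm", "body": {"deltas": [[0.009,0,0,0.125,0],[0.019,0.001,0,0.25,0],[0.028,0.003,0,0.375,0],[0.037,0.005,0,0.5,0],[0.046,0.007,0,0.625,0],[0.055,0.01,0,0.75,0],[0.064,0.014,0,0.875,0],[0.072,0.018,0,1.0,0]]}}

```text
t: 6.3
tcp_pos: [0.6066, 0.3014, 0.2157]
tool_rot: [0.999, -0.042, -0.001, -0.001]
force: [-3.1, 2.4, 4.9]
finger_gap: 0.154
```

Emit:
{"method": "move_arm", "body": {"deltas": [[0.003,0,0,0.04,0],[0.006,0,0,0.08,0],[0.006,0,0,0.08,0],[0.006,0,0,0.08,0],[0.006,0,0,0.08,0],[0.006,0,0,0.08,0],[0.006,0,0,0.08,0],[0.006,0,0,0.08,0]]}}

```text
t: 6.97
tcp_pos: [0.6092, 0.3012, 0.2157]
tool_rot: [0.998, -0.061, -0.0, -0.001]
force: [-3.8, 2.9, 5.0]
finger_gap: 0.15
```

```bash
python3 arc.py -1.69 -1.7; python3 -c "
from h import *
snap('top','t2');snap('side','s2')
a=load('t2')[0][170:270,150:285]; a=cv2.resize(a,None,fx=4.4,fy=4.4,interpolation=cv2.INTER_CUBIC)
cv2.imwrite('pics/z5.png',a[:,:,::-1])
a=load('s2')[0][120:280,190:390]; cv2.imwrite('pics/z6.png',cv2.resize(a,None,fx=4,fy=3.7,interpolation=cv2.INTER_CUBIC)[:,:,::-1])"
```

```text
[0.6091986  0.30118011 0.21572623] -0.12219327656065065 [0.29 0.63 1.31 0.   1.2  1.99] [-3.78040586  2.90765251  5.01500621] 0.15010860493401085
ideal start [0.61113529 0.30157422 0.21572623] err [-0.00193669 -0.00039411  0.        ]
[0.0, 0.0, -0.0, 0.002]
[0.0, 0.0, -0.0, 0.005]
[0.001, 0.0, -0.0, 0.008]
[0.001, 0.0, -0.0, 0.01]
[0.001, 0.0, -0.0, 0.013]
[0.001, 0.0, -0.0, 0.015]
[0.001, 0.0, -0.0, 0.018]
[0.001, 0.0, -0.0, 0.02]
```

View pics/z5.png

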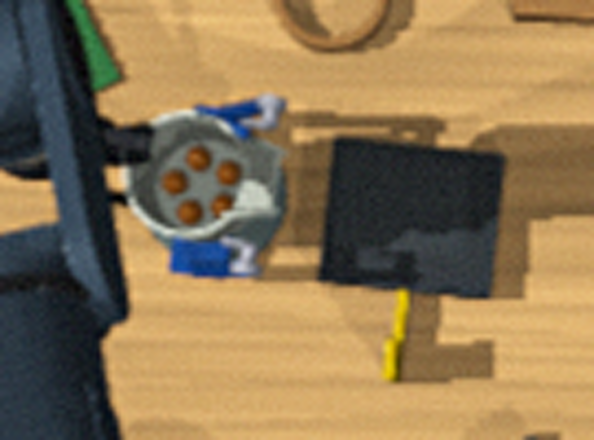

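View pics/z6.png

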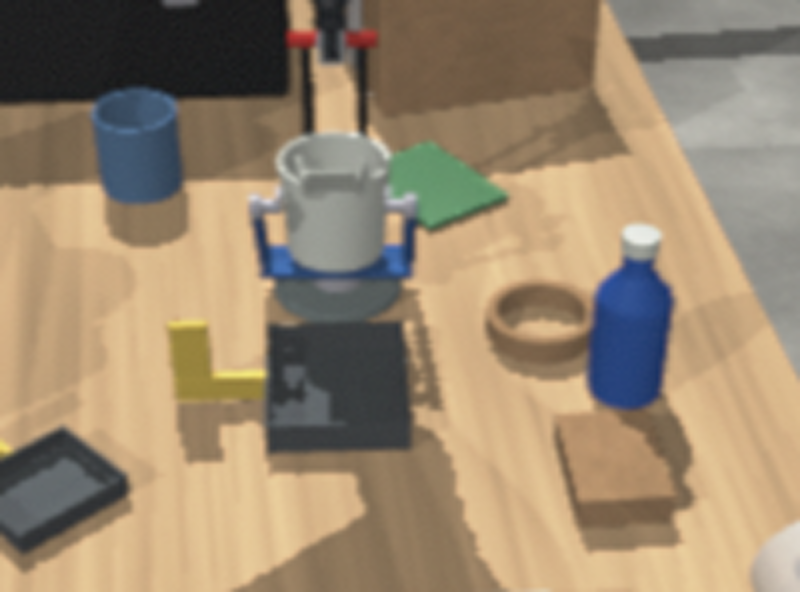

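```bash
cat > tilt.py <<'E'
import numpy as np,sys
R=np.hypot(.110,.097); p0=np.arctan2(.097,-.110)
P=lambda t:np.array([R*np.cos(p0-t),R*np.sin(p0-t)])
ts=[float(x) for x in sys.argv[1:]]
for a,b in zip(ts,ts[1:]):
    print(a,b,[[0,round(float((P(t)-P(a))[0]/.4),3),round(float(-(P(t)-P(a))[1]/.4),3),0,0] for t in np.linspace(a,b,9)[1:]])
E
python3 tilt.py 0 .4 .9 1.4 1.9; python3 tilt.py 1.9 1.3 .65 0
```

```text
0.0 0.4 [[0, 0.012, -0.013, 0, 0], [0, 0.026, -0.026, 0, 0], [0, 0.039, -0.038, 0, 0], [0, 0.054, -0.05, 0, 0], [0, 0.069, -0.06, 0, 0], [0, 0.084, -0.07, 0, 0], [0, 0.1, -0.08, 0, 0], [0, 0.116, -0.088, 0, 0]]
0.4 0.9 [[0, 0.021, -0.009, 0, 0], [0, 0.042, -0.017, 0, 0], [0, 0.064, -0.024, 0, 0], [0, 0.087, -0.029, 0, 0], [0, 0.109, -0.033, 0, 0], [0, 0.132, -0.035, 0, 0], [0, 0.155, -0.036, 0, 0], [0, 0.178, -0.036, 0, 0]]
0.9 1.4 [[0, 0.023, 0.002, 0, 0], [0, 0.046, 0.005, 0, 0], [0, 0.068, 0.01, 0, 0], [0, 0.09, 0.016, 0, 0], [0, 0.112, 0.024, 0, 0], [0, 0.133, 0.032, 0, 0], [0, 0.153, 0.043, 0, 0], [0, 0.173, 0.054, 0, 0]]
1.4 1.9 [[0, 0.019, 0.013, 0, 0], [0, 0.037, 0.026, 0, 0], [0, 0.055, 0.041, 0, 0], [0, 0.071, 0.057, 0, 0], [0, 0.087, 0.074, 0, 0], [0, 0.101, 0.092, 0, 0], [0, 0.114, 0.111, 0, 0], [0, 0.126, 0.13, 0, 0]]
1.9 1.3 [[0, -0.015, -0.023, 0, 0], [0, -0.031, -0.046, 0, 0], [0, -0.049, -0.066, 0, 0], [0, -0.068, -0.086, 0, 0], [0, -0.089, -0.104, 0, 0], [0, -0.111, -0.12, 0, 0], [0, -0.134, -0.135, 0, 0], [0, -0.158, -0.148, 0, 0]]
1.3 0.65 [[0, -0.027, -0.012, 0, 0], [0, -0.055, -0.022, 0, 0], [0, -0.084, -0.029, 0, 0], [0, -0.114, -0.034, 0, 0], [0, -0.143, -0.036, 0, 0], [0, -0.173, -0.037, 0, 0], [0, -0.203, -0.034, 0, 0], [0, -0.232, -0.03, 0, 0]]
0.65 0.0 [[0, -0.029, 0.007, 0, 0], [0, -0.057, 0.016, 0, 0], [0, -0.085, 0.028, 0, 0], [0, -0.111, 0.042, 0, 0], [0, -0.136, 0.058, 0, 0], [0, -0.16, 0.076, 0, 0], [0, -0.182, 0.095, 0, 0], [0, -0.203, 0.117, 0, 0]]
```

Emit:
{"method": "move_arm", "body": {"deltas": [[0,0.012,-0.013,0,0],[0,0.026,-0.026,0,0],[0,0.039,-0.038,0,0],[0,0.054,-0.05,0,0],[0,0.069,-0.06,0,0],[0,0.084,-0.07,0,0],[0,0.1,-0.08,0,0],[0,0.116,-0.088,0,0]]}}

```text
t: 7.73
tcp_pos: [0.6038, 0.2575, 0.2519]
tool_rot: [0.998, -0.061, 0.0, -0.004]
force: [-2.9, 7.8, 6.8]
finger_gap: 0.153
```

```bash
python3 -c "
from h import *
s,pos,M,th=state();print(pos,th,s['force'],s['ft_torque'],s['finger_gap'])
snap('side','s3')
a=load('s3')[0][80:280,190:390]; cv2.imwrite('pics/z7.png',cv2.resize(a,None,fx=3,fy=3,interpolation=cv2.INTER_CUBIC)[:,:,::-1])"
```

```text
[0.60383297 0.25747001 0.25194885] -0.12170114162763919 [-2.92532008  7.77123136  6.78431209] [1.58519092 0.40728721 0.01859228] 0.1533849666633617
```

View pics/z7.png

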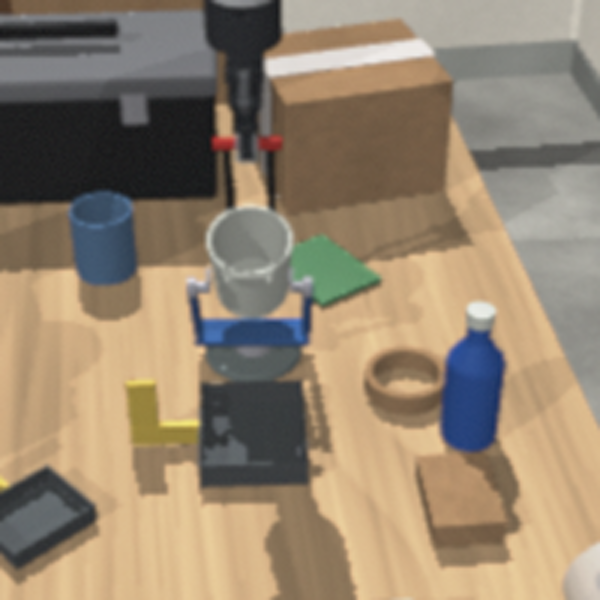

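Tilting about 0.4 rad with the bar held; forces are low. Going on.

Emit:
{"method": "move_arm", "body": {"deltas": [[0,0.021,-0.009,0,0],[0,0.042,-0.017,0,0],[0,0.064,-0.024,0,0],[0,0.087,-0.029,0,0],[0,0.109,-0.033,0,0],[0,0.132,-0.035,0,0],[0,0.155,-0.036,0,0],[0,0.178,-0.036,0,0]]}}

```text
t: 8.45
tcp_pos: [0.5948, 0.184, 0.2645]
tool_rot: [0.998, -0.061, -0.001, -0.001]
force: [-1.6, 4.2, 5.8]
finger_gap: 0.155
```

Emit:
{"method": "move_arm", "body": {"deltas": [[0,0.023,0.002,0,0],[0,0.046,0.005,0,0],[0,0.068,0.01,0,0],[0,0.09,0.016,0,0],[0,0.112,0.024,0,0],[0,0.133,0.032,0,0],[0,0.153,0.043,0,0],[0,0.173,0.054,0,0]]}}

```text
t: 9.12
tcp_pos: [0.5871, 0.1133, 0.2421]
tool_rot: [0.998, -0.061, -0.0, 0.0]
force: [-1.4, 3.3, 1.7]
finger_gap: 0.153
```

```bash
python3 -c "
from h import *
s,pos,M,th=state();print(pos,th,s['force'],s['ft_torque'],s['finger_gap'])
snap('side','s4')
a=load('s4')[0][80:280,190:390]; cv2.imwrite('pics/z8.png',cv2.resize(a,None,fx=3,fy=3,interpolation=cv2.INTER_CUBIC)[:,:,::-1])"
```

```text
[0.58707625 0.11327127 0.24212271] -0.12186978790900536 [-1.37376608  3.28065944  1.70441889] [ 0.83028903 -0.01613702  0.0414062 ] 0.15329894236523808
```

View pics/z8.png

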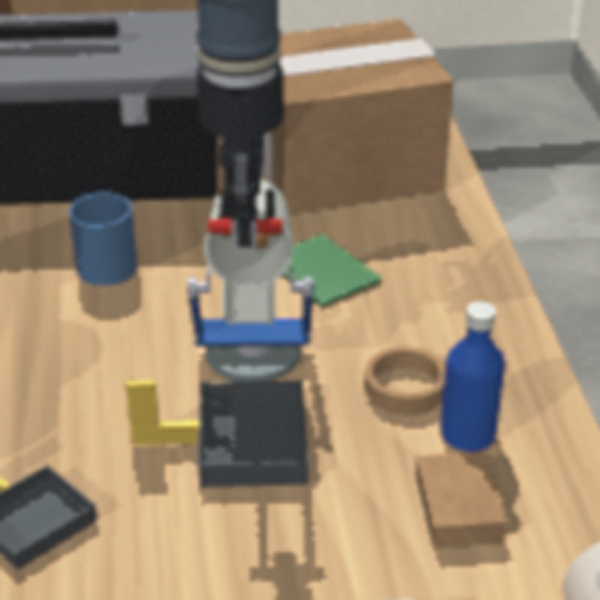

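Emit:
{"method": "move_arm", "body": {"deltas": [[0,0.019,0.013,0,0],[0,0.037,0.026,0,0],[0,0.055,0.041,0,0],[0,0.071,0.057,0,0],[0,0.087,0.074,0,0],[0,0.101,0.092,0,0],[0,0.114,0.111,0,0],[0,0.126,0.13,0,0]]}}

```text
t: 9.83
tcp_pos: [0.5811, 0.0636, 0.1899]
tool_rot: [0.998, -0.061, 0.0, 0.0]
force: [1.0, 2.1, 1.8]
finger_gap: 0.147
```

Emit:
{"method": "move_arm", "body": {"deltas": [[0,0,0,0,0],[0,0,0,0,0],[0,0,0,0,0],[0,0,0,0,0],[0,0,0,0,0],[0,0,0,0,0],[0,0,0,0,0],[0,0,0,0,0]]}}

```text
t: 10.5
tcp_pos: [0.581, 0.0641, 0.1909]
tool_rot: [0.998, -0.061, -0.0, 0.0]
force: [-1.1, 0.2, 2.7]
finger_gap: 0.154
```

```bash
python3 -c "
from h import *
s,pos,M,th=state();print(pos,th,s['force'],s['ft_torque'],s['finger_gap'])
snap('side','s5')
a=load('s5')[0][80:280,190:390]; cv2.imwrite('pics/z9.png',cv2.resize(a,None,fx=3,fy=3,interpolation=cv2.INTER_CUBIC)[:,:,::-1])"
```

```text
[0.58097932 0.06412876 0.19090029] -0.12131981367547952 [-1.14334045  0.16588957  2.70226627] [ 0.09710273  0.11087411 -0.00714483] 0.15391040680819282
```

View pics/z9.png

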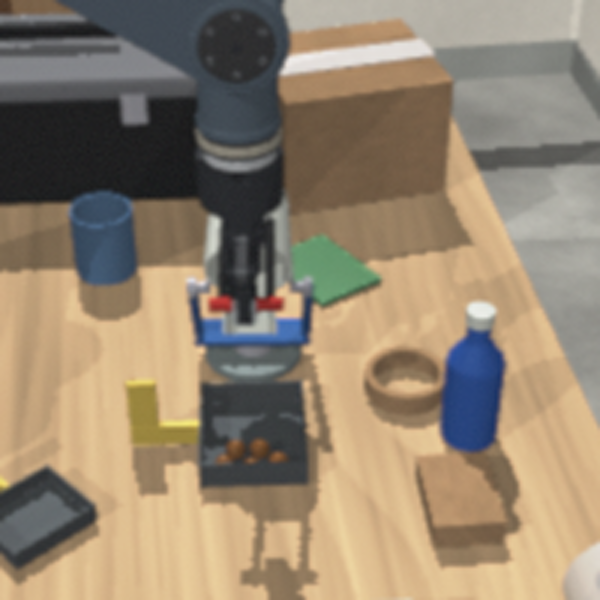

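Emit:
{"method": "move_arm", "body": {"deltas": [[0,0,0,0,0],[0,0,0,0,0],[0,0,0,0,0],[0,0,0,0,0],[0,0,0,0,0],[0,0,0,0,0],[0,0,0,0,0],[0,0,0,0,0]]}}

```text
t: 11.22
tcp_pos: [0.5811, 0.0641, 0.1907]
tool_rot: [0.998, -0.061, 0.0, 0.0]
force: [-1.2, -0.7, 2.8]
finger_gap: 0.151
```

```bash
python3 -c "
from h import *
snap('side','s6');snap('top','t6')
a=load('s6')[0][190:260,240:320]; cv2.imwrite('pics/z10.png',cv2.resize(a,None,fx=6,fy=6,interpolation=cv2.INTER_CUBIC)[:,:,::-1])
a=load('t6')[0][170:270,150:285]; cv2.imwrite('pics/z11.png',cv2.resize(a,None,fx=5,fy=5,interpolation=cv2.INTER_CUBIC)[:,:,::-1])"
```

```text
(no output)
```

View pics/z10.png

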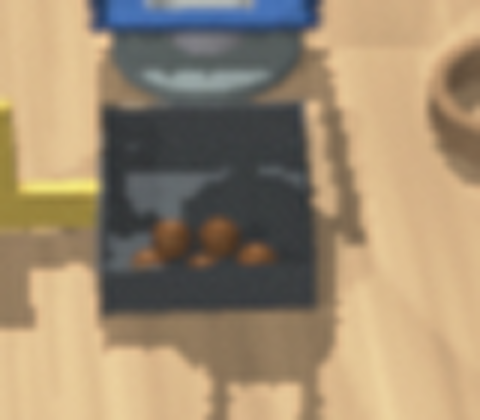

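View pics/z11.png

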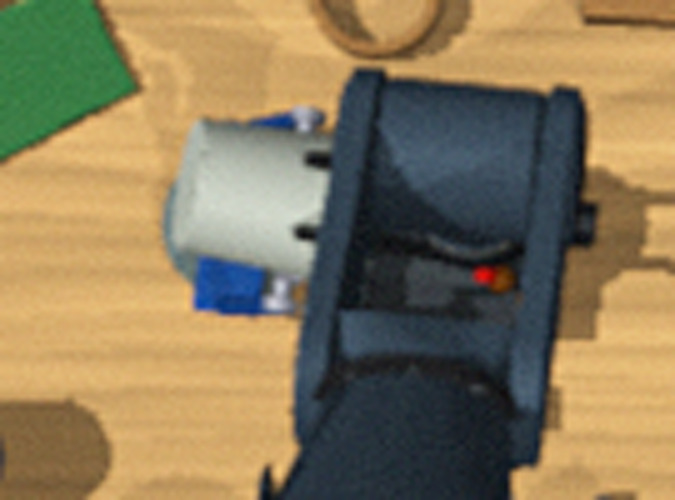

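The side zoom shows five amber balls in the tray (px 147,258; 172,238; 203,262; 219,238; 257,253). I'll bring the jug back along its arc.

Emit:
{"method": "move_arm", "body": {"deltas": [[0,-0.015,-0.023,0,0],[0,-0.031,-0.046,0,0],[0,-0.049,-0.066,0,0],[0,-0.068,-0.086,0,0],[0,-0.089,-0.104,0,0],[0,-0.111,-0.12,0,0],[0,-0.134,-0.135,0,0],[0,-0.158,-0.148,0,0]]}}

```text
t: 11.98
tcp_pos: [0.5894, 0.1274, 0.2524]
tool_rot: [0.998, -0.06, 0.001, 0.0]
force: [-1.3, -2.4, 3.7]
finger_gap: 0.152
```

Emit:
{"method": "move_arm", "body": {"deltas": [[0,-0.027,-0.012,0,0],[0,-0.055,-0.022,0,0],[0,-0.084,-0.029,0,0],[0,-0.114,-0.034,0,0],[0,-0.143,-0.036,0,0],[0,-0.173,-0.037,0,0],[0,-0.203,-0.034,0,0],[0,-0.232,-0.03,0,0]]}}

```text
t: 12.65
tcp_pos: [0.5997, 0.2205, 0.261]
tool_rot: [0.998, -0.061, -0.001, 0.0]
force: [0.4, 0.3, 2.1]
finger_gap: 0.153
```

Emit:
{"method": "move_arm", "body": {"deltas": [[0,-0.029,0.007,0,0],[0,-0.057,0.016,0,0],[0,-0.085,0.028,0,0],[0,-0.111,0.042,0,0],[0,-0.136,0.058,0,0],[0,-0.16,0.076,0,0],[0,-0.182,0.095,0,0],[0,-0.201,0.115,0,0]]}}

```text
t: 13.32
tcp_pos: [0.6096, 0.2999, 0.215]
tool_rot: [0.998, -0.061, -0.0, -0.0]
force: [-2.6, -0.6, 0.4]
finger_gap: 0.15
```

Emit:
{"method": "move_arm", "body": {"deltas": [[0,0,0,0,10],[0,0,0,0,30],[0,0,0,0,50],[0,0,0,0,50],[0,0,-0.05,0,50],[0,0,-0.1,0,50],[0,0,-0.15,0,50],[0,0,-0.2,0,50]]}}

```text
t: 13.98
tcp_pos: [0.6103, 0.2982, 0.2975]
tool_rot: [0.998, -0.061, 0.001, -0.0]
force: [-0.1, -0.4, 0.4]
finger_gap: 0.499
```

```bash
python3 -c "
from h import *
s,pos,M,th=state();print(pos,th,s['force'],s['q'])
snap('side','s7');snap('top','t7')
a=load('s7')[0][80:280,190:390]; cv2.imwrite('pics/z12.png',cv2.resize(a,None,fx=3,fy=3,interpolation=cv2.INTER_CUBIC)[:,:,::-1])
im,d,p,k=load('t7')
a=im[170:270,150:285]; cv2.imwrite('pics/z13.png',cv2.resize(a,None,fx=5,fy=5,interpolation=cv2.INTER_CUBIC)[:,:,::-1])
H,S,V=cv2.split(cv2.cvtColor(im,cv2.COLOR_RGB2HSV));C=cloud(d,p,k)
m=(H>20)&(H<35)&(S>120)&(V>100);m[:230]=0;m[262:]=0;m[:,:228]=0;m[:,255:]=0
q=C[m&(C[...,2]>.07)];print(len(q),q.mean(0),q.min(0),q.max(0))
pts=np.argwhere(m)[:,::-1];print(pts.min(0),pts.max(0)); 
b=cv2.minAreaRect(np.argwhere((V<75)&(np.mgrid[:420,:560][0]>195)&(np.mgrid[:420,:560][0]<245)&(np.mgrid[:420,:560][1]>222)&(np.mgrid[:420,:560][1]<275))[:,::-1].astype(np.float32));print(b,ray(*b[0],.03,p,k))
"
```

```text
[0.61030164 0.29820166 0.29746022] -0.12282070179209144 [-0.05736605 -0.35075421  0.41367666] [ 2.90393445e-01  5.53835436e-01  1.22111159e+00 -1.10300819e-04
  1.36510963e+00  1.98403254e+00]
26 [0.47415901 0.09889753 0.14653338] [ 0.40269305 -0.0243102   0.07004209] [0.49003582 0.10909138 1.73428767]
[236 236] [242 256]
((242.93902587890625, 219.0487823486328), (39.42405700683594, 33.46075439453125), 6.340191841125488) [0.58546329 0.09324375 0.03      ]
```

View pics/z12.png

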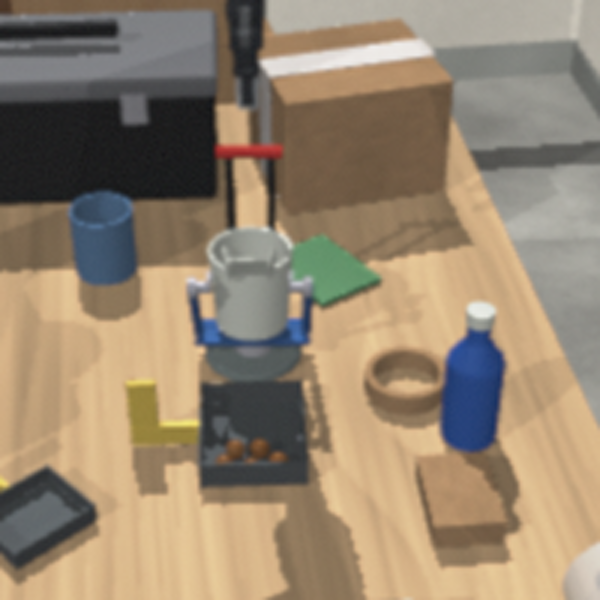

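View pics/z13.png

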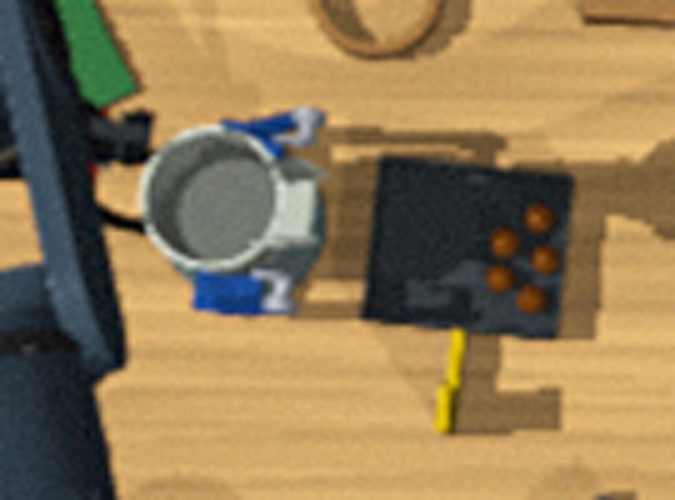

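```bash
python3 -c "
from h import *
s,pos,M,th=state()
print(rel([.476,.103,.30],-.095,pos,th),rel([.476,.103,.058],-.095,[.476,.103,.30],-.095))"
```

```text
[-0.279, 0.528, 0.003, np.float64(-0.055)] [0.0, 0.0, 0.605, -0.0]
```

Emit:
{"method": "move_arm", "body": {"deltas": [[-0.03,0.06,-0.01,-0.05,50],[-0.08,0.14,-0.01,-0.055,50],[-0.12,0.22,-0.01,-0.055,50],[-0.16,0.3,-0.01,-0.055,50],[-0.2,0.38,0,-0.055,50],[-0.24,0.46,0,-0.055,50],[-0.279,0.528,0,-0.055,50],[-0.279,0.528,0.08,-0.055,50]]}}

```text
t: 14.75
tcp_pos: [0.4733, 0.0993, 0.2678]
tool_rot: [0.999, -0.049, 0.005, 0.001]
force: [0.1, 0.8, 0.4]
finger_gap: 0.497
```

Emit:
{"method": "move_arm", "body": {"deltas": [[0,0,0.07,0,50],[0,0,0.15,0,50],[0,0,0.23,0,50],[0,0,0.3,0,50],[0,0,0.34,0,50],[0,0,0.34,0,50],[0,0,0.34,0,50],[0,0,0.34,0,50]]}}

```text
t: 15.42
tcp_pos: [0.474, 0.1026, 0.1286]
tool_rot: [0.999, -0.047, 0.001, -0.0]
force: [-0.2, -0.7, -1.0]
finger_gap: 0.5
```

```bash
python3 -c "
from h import *
s,pos,M,th=state();print(pos,th,s['q'])
im,d,c=snap('wrist','w7'); p=c['pose'];k=K(c)
H,S,V=cv2.split(cv2.cvtColor(im,cv2.COLOR_RGB2HSV));C=cloud(d,np.array(p),k)
m=(H>18)&(H<35)&(S>120)&(V>80)&(C[...,2]>.078)&(C[...,0]>.4)
q=C[m];print(len(q),q.mean(0),q.min(0),q.max(0))
m=(H>18)&(H<35)&(S>120)&(V>80)&(C[...,2]>.02)&(C[...,2]<.034)&(C[...,0]>.4);q=C[m];print(len(q),q.mean(0),q.min(0),q.max(0))
print(rel([.476,.103,.058],-.095,pos,th))
"
```

```text
[0.47402878 0.10257765 0.12859308] -0.09458640811903592 [-1.77867572e-02  5.27059106e-01  1.88530156e+00 -3.99109562e-05
  7.27610444e-01  1.64762568e+00]
655 [0.47951471 0.09919897 0.08714303] [0.46255487 0.09432909 0.07823613] [0.54028531 0.10424635 0.26055243]
605 [0.51222263 0.09627743 0.03025744] [0.49201795 0.09083953 0.0277773 ] [0.5319995  0.10192677 0.03369863]
[0.005, -0.002, 0.176, np.float64(0.001)]
```

View pics/w7.png

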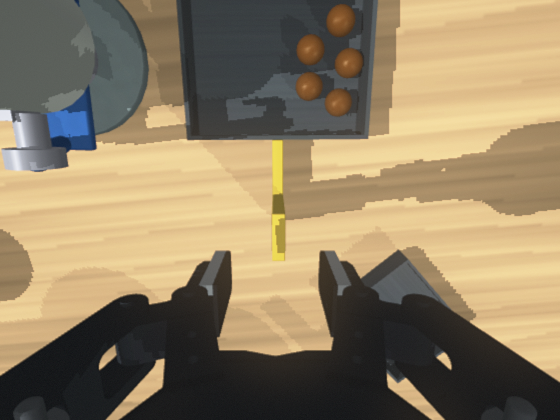

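Emit:
{"method": "move_arm", "body": {"deltas": [[0.008,0.008,0.04,0,50],[0.008,0.008,0.09,0,50],[0.008,0.008,0.14,0,50],[0.008,0.008,0.176,0,50],[0.008,0.008,0.176,0,50],[0.008,0.008,0.176,0,20],[0.008,0.008,0.176,0,10],[0.008,0.008,0.176,0,0]], "force": 40}}

```text
t: 16.13
tcp_pos: [0.4772, 0.0994, 0.059]
tool_rot: [0.999, -0.047, 0.002, -0.0]
force: [-2.7, 3.0, 3.8]
finger_gap: 0.087
```

Emit:
{"method": "move_arm", "body": {"deltas": [[0,0,0,0,0],[0,0,0,0,0],[0,0,0,0,0],[0,0,0,0,0],[0,0,0,0,0],[0,0,0,0,0],[0,0,0,0,0],[0,0,0,0,0]], "force": 40}}

```text
t: 16.8
tcp_pos: [0.4773, 0.0995, 0.0589]
tool_rot: [0.999, -0.047, 0.002, -0.0]
force: [-0.1, 1.0, 8.2]
finger_gap: 0.088
```

```bash
python3 -c "
from h import *
s,pos,M,th=state();print(pos,th,s['force'],s['finger_gap'])
# tray centre and hood
c0=np.array([.5855,.0932]); a0=-.095; ch=np.array([.621,-.2715]); ah=-.048
g=pos[:2]-c0; da=ah-a0; Rm=np.array([[np.cos(da),-np.sin(da)],[np.sin(da),np.cos(da)]])
t=ch+Rm@g; print('tcp target',t, np.linalg.norm(g))
print(rel([*t,pos[2]],th+da,pos,th))
"
```

```text
[0.47725338 0.09948132 0.05886335] -0.09366855400728154 [-0.08118478  1.0187276   8.18317916] 0.08814711513949593
tcp target [ 0.5125778  -0.27031134] 0.10842871120711908
[0.174, 0.912, -0.0, np.float64(-0.094)]
```

Emit:
{"method": "move_arm", "body": {"deltas": [[0.001,0.005,0,0,0],[0.003,0.015,0,0,0],[0.006,0.03,0,0,0],[0.011,0.055,0,-0.01,0],[0.016,0.085,0,-0.01,0],[0.022,0.115,0,-0.02,0],[0.028,0.145,0,-0.02,0],[0.034,0.175,0,-0.03,0]]}}

```text
t: 17.47
tcp_pos: [0.4837, 0.029, 0.0589]
tool_rot: [0.999, -0.039, 0.001, -0.0]
force: [-0.6, 6.8, 8.6]
finger_gap: 0.093
```

Emit:
{"method": "move_arm", "body": {"deltas": [[0.006,0.03,0,0,0],[0.012,0.06,0,0,0],[0.018,0.09,0,-0.01,0],[0.024,0.12,0,-0.01,0],[0.03,0.15,0,-0.02,0],[0.036,0.18,0,-0.02,0],[0.042,0.21,0,-0.02,0],[0.046,0.235,0,-0.03,0]]}}

```text
t: 18.13
tcp_pos: [0.4942, -0.0662, 0.0589]
tool_rot: [1.0, -0.031, 0.001, -0.0]
force: [-0.4, 8.3, 9.2]
finger_gap: 0.087
```

```bash
python3 -c "
from h import *
s,pos,M,th=state();print(pos,th,s['force'],s['finger_gap'])
print(rel([.5126,-.2703,.0585],-.047,pos,th))
snap('side','s8');snap('top','t8')
"
```

```text
[ 0.49423783 -0.06616335  0.05890703] -0.06295526880216183 [-0.39108339  8.32414693  9.20577938] 0.08730176381065122
[0.078, 0.506, 0.001, np.float64(-0.032)]
```

View pics/s8.png

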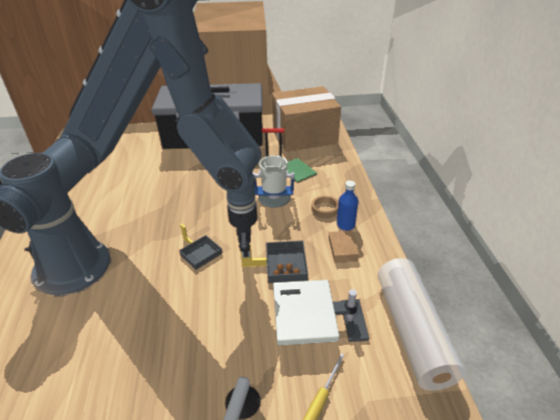

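Emit:
{"method": "move_arm", "body": {"deltas": [[0.005,0.03,0,0,0],[0.01,0.06,0,0,0],[0.014,0.09,0,0,0],[0.018,0.12,0,-0.01,0],[0.023,0.15,0,-0.01,0],[0.028,0.18,0,-0.02,0],[0.033,0.215,0,-0.02,0],[0.038,0.25,0,-0.02,0]]}}

```text
t: 18.9
tcp_pos: [0.5025, -0.166, 0.0589]
tool_rot: [1.0, -0.026, -0.0, -0.001]
force: [-0.5, 8.6, 9.6]
finger_gap: 0.087
```

Emit:
{"method": "move_arm", "body": {"deltas": [[0.005,0.03,0,0,0],[0.01,0.065,0,0,0],[0.016,0.1,0,0,0],[0.022,0.14,0,0,0],[0.028,0.175,0,0,0],[0.034,0.21,0,0,0],[0.038,0.235,0,0,0],[0.04,0.247,0,-0.01,0]]}}

```text
t: 19.57
tcp_pos: [0.5134, -0.2666, 0.0589]
tool_rot: [1.0, -0.024, -0.0, -0.001]
force: [-1.2, 8.6, 11.1]
finger_gap: 0.09
```

```bash
python3 -c "
from h import *
s,pos,M,th=state();print(pos,th,s['force'],s['finger_gap'])
print(rel([.5126,-.2703,.0585],-.047,pos,th))
snap('side','s9');snap('top','t9')
a=load('s9')[0][220:380,200:400]; cv2.imwrite('pics/z14.png',cv2.resize(a,None,fx=4,fy=3.7,interpolation=cv2.INTER_CUBIC)[:,:,::-1])
"
```

```text
[ 0.51339268 -0.2665564   0.05894228] -0.04879990582711769 [-1.21142462  8.59263007 11.10307244] 0.09010257680427357
[-0.002, 0.009, 0.001, np.float64(-0.004)]
```

View pics/z14.png

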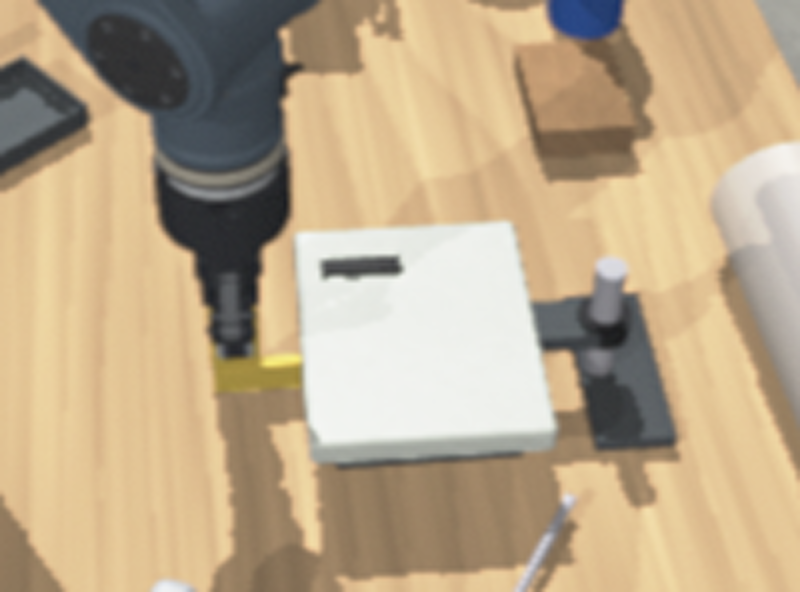

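View pics/t9.png

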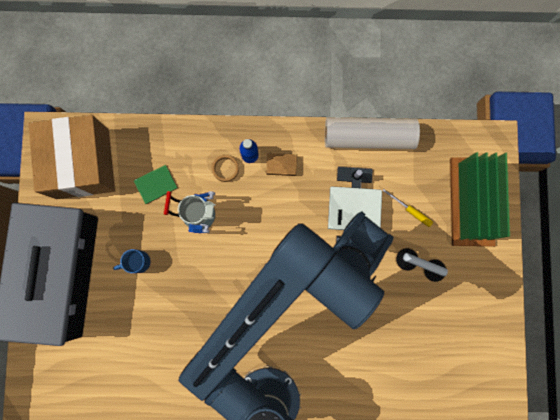

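Emit:
{"method": "move_arm", "body": {"deltas": [[-0.001,0.004,0,0,0],[-0.001,0.006,0,0,0],[-0.001,0.006,0,0,0],[-0.001,0.006,0,0,0],[-0.001,0.006,0,0,10],[-0.001,0.006,0,0,20],[-0.001,0.006,0,0,40],[-0.001,0.006,0,0,40]]}}

```text
t: 20.33
tcp_pos: [0.5128, -0.2698, 0.0575]
tool_rot: [1.0, -0.025, -0.0, 0.0]
force: [0.3, 0.4, 1.5]
finger_gap: 0.397
```

Emit:
{"method": "move_arm", "body": {"deltas": [[0,0,0,0,40],[0,0,-0.03,0,40],[0,0,-0.08,0,40],[0,0,-0.15,0,40],[0,0,-0.23,0,40],[-0.02,0,-0.3,0,40],[-0.06,0,-0.37,0,40],[-0.1,0,-0.4,0,40]]}}

```text
t: 21.0
tcp_pos: [0.4743, -0.2689, 0.222]
tool_rot: [1.0, -0.024, 0.003, 0.002]
force: [0.7, -0.9, 0.3]
finger_gap: 0.403
```

Emit:
{"method": "move_arm", "body": {"deltas": [[0,0,0,0,40],[0,0,0,0,40],[0,0,0,0,40],[0,0,0,0,40],[0,0,0,0,40],[0,0,0,0,40],[0,0,0,0,40],[0,0,0,0,40]]}}

```text
t: 21.67
tcp_pos: [0.4731, -0.2674, 0.2169]
tool_rot: [1.0, -0.024, -0.0, -0.0]
force: [-0.0, -0.5, 0.3]
finger_gap: 0.401
```

```bash
python3 -c "
from h import *
s,pos,M,th=state();print(pos,th,s['force'],s['finger_gap'])
snap('side','s10');snap('top','t10');snap('wrist','w10')
a=load('s10')[0][130:380,200:400]; cv2.imwrite('pics/z15.png',cv2.resize(a,None,fx=2.4,fy=2.4,interpolation=cv2.INTER_CUBIC)[:,:,::-1])
for n in ('s10','w10'):
    im,d,p,k=load(n);C=cloud(d,p,k);H,S,V=cv2.split(cv2.cvtColor(im,cv2.COLOR_RGB2HSV))
    m=(H>18)&(H<35)&(S>120)&(V>80)&(abs(C[...,0]-.51)<.1)&(abs(C[...,1]+.27)<.08)
    for lo,hi in((.02,.034),(.078,.09)):
        q=C[m&(C[...,2]>lo)&(C[...,2]<hi)]; 
        if len(q): print(n,len(q),np.percentile(q,[2,50,98],axis=0).round(4).tolist())
    q=C[(V<90)&(C[...,2]>.003)&(C[...,2]<.036)&(abs(C[...,0]-.62)<.07)&(abs(C[...,1]+.27)<.09)]
    if len(q): print('tray',len(q),np.percentile(q,[2,50,98],axis=0).round(4).tolist())
"
```

```text
[ 0.47308039 -0.26740297  0.21691816] -0.04892592653522924 [-0.04207078 -0.51557573  0.26339363] 0.4006046160933048
s10 84 [[0.503, -0.2751, 0.0205], [0.5283, -0.2727, 0.0282], [0.5501, -0.267, 0.0336]]
s10 46 [[0.4998, -0.2746, 0.0783], [0.5117, -0.2711, 0.0834], [0.5256, -0.2647, 0.0874]]
tray 36 [[0.5707, -0.3387, 0.0032], [0.6031, -0.3367, 0.0058], [0.6671, -0.3342, 0.0089]]
w10 221 [[0.5284, -0.2743, 0.0284], [0.5409, -0.2704, 0.0301], [0.5529, -0.2666, 0.0317]]
w10 349 [[0.4991, -0.2734, 0.0838], [0.5133, -0.2695, 0.0852], [0.5279, -0.2653, 0.0866]]
```

View pics/z15.png

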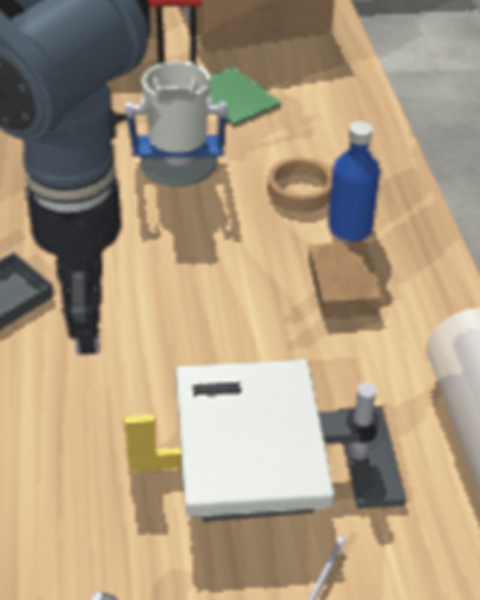

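View pics/w10.png

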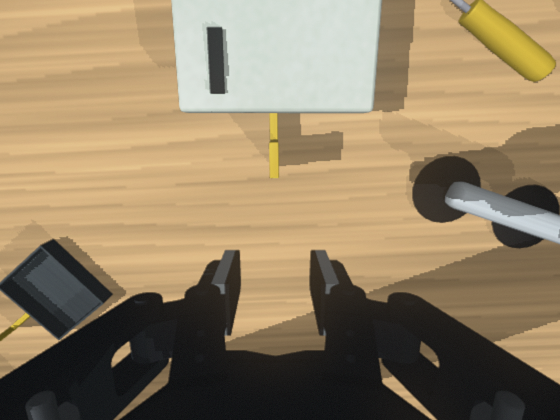

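```bash
python3 -c "
from h import *
print(manip.sign_off())"
```

```text
the job is handed in; nothing more can be done
None
```

The job is handed in at about 22 s of the 72 s allowed; sign-off reports no verdict, so what follows rests on my own checks.

I gripped the red bar and turned the jug about 2 rad until the spout faced the large tray. I then tipped it along its arc, and all five balls ran into the tray. I brought the jug back upright before letting go. Next I gripped the yellow handle, slid the tray under the hood, released it and moved the arm clear.

My last checks:
- **Tray position:** its centre is at about (0.623, -0.275). The hood's centre is at (0.621, -0.272), so it is about 2 mm off in x and 3 mm off in y. It is square to within about 0.01 rad, going by the gripper's angle when I let go.
- **Tray height:** the handle's top measures 85 mm above the table, as it should with the tray standing flat.
- **Balls:** I counted five in the tray before the slide. Afterwards the hood hides them, so I could not count them again, but none were on the table in the pictures.
- **Jug and other things:** the jug looks upright and the other things look unmoved in the pictures; I did not measure either.
- **Forces:** at each reading the force on the tool was under about 15 N.

No check failed or disagreed.

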